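Fold the hold-down flap and shut the parts case

TASK

Close up the grey parts case: first push its upright metal hold-down flap down flat across the compartment inside, and only then swing the cover shut over it until it sits fully closed on the rim. Do it all by pushing with the fingers; pick nothing up, leave the small parts inside the case, do not lift the case or shove it about, and leave the solder spool, the tin and the screwdriver beside it where they are.

Things in the scene. Friction and masses are not known exactly. Their poses are not given: they have to be found in the camera images.
- case: Grey plastic parts case, loose on the bench, about 2 to 3.5 kg. 150 (its x) x 190 (y) x 56 mm, walls and floor 5 mm; 70 mm high with the cover shut. Origin: centre of the underside. x points from the front to the back (cover hinge), y to the left side (flap hinge), z up. A partition at y = +7 mm, 42 mm high, parts the left compartment (spanned by the flap) from the right one.
- flap (a joint): Aluminium hold-down flap, 40 mm wide (along the case's x) x 80 x 3 mm, hinged inside the left wall. rad: 0 = folded flat across the left compartment (hard stop), 1.57 upright; starts at 1.35 to 1.65. Stiff hinge (0.06 N m): it stays where it is left. Upright, the face to push looks outward (case +y); the free edge travels towards case -y and down.
- cover (a joint): Cover, a shallow tray 152 mm deep from the hinge, 190 wide, 14 thick, 0.15 kg, hinged on the back rim. rad: 0 = shut (hard stop), 1.57 = vertical, more = leaning back; starts at 1.58 to 1.78. Stiff hinge (0.17 N m): stays where it is left, never falls shut, must be pushed all the way. Its outer face looks to the back when open and is the top when shut; the front edge travels towards case -x and down.
- flap_hinge (a point): Middle of the flap's hinge line, in mid-thickness of the flap: at (-20, 85, 46) mm in the case's frame; the line runs along the case's x.
- flap_edge (a point): Middle of the flap's free edge, in mid-thickness, 80 mm from flap_hinge; moves with the flap. Folded down it lies at (-20, 5, 46) mm in the case's frame, 10 mm below the rim.
- cover_hinge (a point): Middle of the cover's hinge line: at (75.5, 0, 56) mm in the case's frame, at rim height; the line runs along the case's y.
- cover_edge (a point): Middle of the cover's front edge on its outer face, 152 mm along the cover from the hinge line and 14 mm out from it; moves with the cover. Shut, it lies at (-76.5, 0, 70) mm in the case's frame.
- heatsink: White finned heatsink, 26 x 32 x 14 mm, loose in the left compartment. Origin: centre of the underside.
- toroid: Copper-wound ring coil, 24 x 24 x 11 mm, loose in the left compartment. Origin: centre of the underside.
- standoff_1: Hexagonal brass standoff, 9 x 29 x 8 mm, loose in the right compartment. Origin: middle of its underside.
- solder_spool: White spool of solder, 54 mm across, 38 mm high, standing on the bench right of the case (its -y side). Origin: centre of the underside. Bystander.
- flux_tin: Round tin with orange lid, 50 mm across, 18 mm high, on the bench right of the case (its -y side). Origin: centre of the underside. Bystander.
- screwdriver_4: Small black screwdriver, 146 mm long, 12 mm thick, lying on the bench left of the case (its +y side), roughly along the case's x. Origin: middle of its underside. Bystander.

How it is judged:
On the way, in this order (a step that is already met when the one before it is completed fails the run):
1. the flap is folded down flat while the cover still stands open (value of joint flap below 0.08 rad and value of joint cover above 1.2 rad), for 0.2 s.
2. the cover is shut over the folded flap (value of joint cover below 0.05 rad and value of joint flap below 0.08 rad), for 0.2 s.
At the end, for the whole second after the job is handed in: The flap is down (under 0.08 rad), the cover shut (under 0.05 rad, front edge within about 8 mm of the rim) and at rest, the three small parts are inside the case, the case and the three bystanders are within 30 mm of where they started (all of step 2 and velocity of joint cover between -0.05 and 0.05 rad/s and linear speed of case below 0.01 m/s and distance of each of case, solder_spool, flux_tin, screwdriver_4 from where it was at the start of the episode below 0.03 m and x of heatsink in the frame of case between -0.075 and 0.075 m and y of heatsink in the frame of case between -0.095 and 0.095 m and z of each of heatsink, toroid, standoff_1 in the frame of case below 0.035 m and x of toroid in the frame of case between -0.075 and 0.075 m and y of toroid in the frame of case between -0.095 and 0.095 m and x of standoff_1 in the frame of case between -0.075 and 0.075 m and y of standoff_1 in the frame of case between -0.095 and 0.095 m); the robot touches nothing.
It fails at once if the cover was swung down onto the flap before the flap was folded (value of joint cover below 1.2 rad and value of joint flap above 0.3 rad).
It fails at once if the case was lifted, tipped or shoved away (more than 30 mm) (height (world z) of case above 0.015 m or angle between case's own z axis and vertical above 0.12 rad or distance of case from where it was at the start of the episode above 0.03 m).
It fails at once if a small part was lifted out of the case (z of any of heatsink, toroid, standoff_1 in the frame of case above 0.05 m).
It fails at once if a bystander was lifted or pushed away (more than 30 mm) (height (world z) of any of solder_spool, flux_tin, screwdriver_4 above 0.025 m or distance of any of solder_spool, flux_tin, screwdriver_4 from where it was at the start of the episode above 0.03 m).
It also fails if it takes over 61 s, if anything falls off the work surface, if the arm or the gripper's body presses on something with over 40 N, if the wrist force passes 120 N, or if a joint passes its speed limit or range.

ROBOT

A 7-joint arm with a two-finger parallel gripper is mounted at the origin on a cart in front of the work surface, level with it; the furniture and walls round the work are solid. World frame = base frame: x ahead of the robot, y to its left, z up, the work surface at z = 0. Lengths are in m, angles in rad, forces in N, time in s.
With the tool pointing down it reaches from about 0.4 to 0.85 m from the base axis. Payload 10.4 kg.
Tool frame: the origin (TCP) lies midway between the tips of the shut fingers; the grasp point (between the pads) lies 19 mm behind it; z points along the fingers, y is the line along which they close (so a half turn about z gives the same grasp; the last joint's range is limited). The gripper opens to 87 mm and grips with 3 to 60 N. Pads are 19 mm wide; open, the fingers measure 117 mm over their backs; the gripper's body (75 mm by 190 mm) begins 51 mm behind the grasp point.
Start: joints at [-1.294, 0.332, -0.065, 1.46, 0.022, 1.35, -0.088], TCP at [0.185, 0.597, 0.223] pointing down, gripper open.
Joint ranges: [-2.6, 2.6], [-0.5, 2.12], [-1.47, 1.34], [0.16, 2.42], [-1.27, 4.41], [0.06, 2.06], [-2.6, 2.6]. Speed limits (rad/s): [2.22, 2.22, 2.79, 2.79, 3.14, 3.14, 3.14].

INTERFACE

Orientations are given as a unit quaternion [x, y, z, w].
In Python, from bench import r gives the robot as it stands.
- The arm moves only by the tool arm_command, never from a script. Its argument "moves" is one flat list of numbers, 4 for each row, row after row: the shift along the tool's x, y, z in cm, then the turn about the tool's z in degrees. A call has 1 to 12 rows; each row shifts and turns the commanded pose from where the row before left it, along the tool's axes as they then stand; what a row does not reach is not made up. A row lasts 1/12 s, in which the tool goes at most 41.7 mm and 7.16 degrees, less where a joint would pass 70% of its speed; a pose out of reach is approached as far as the arm can. A call with a gripper value outside its range is refused whole. "fingers" is the opening in per cent of the stroke, from 0 (shut) to 100 (fully open), set as the call begins (left out, the last holds). The fingers move at their own pace and stop on an object; "squeeze" is the grip in N (left out, the last holds). Time passes only in rows, so rows that do not move let the fingers close. It gives the time, the measured TCP pose, the force, the opening and the grip force at its end, in the units of the state.
- r.read_state(): the state, without advancing time (a new reading comes with each control period).
- r.camera(name): name is "scene" or "side" or "wrist"; returns the picture (384x512x3 uint8, red, green, blue); there is no depth.
- r.camera_info(name): a dict with "fx", "fy", "cx", "cy" (pixels), "k1" (the pictures are not rectified: a ray, as slopes to the right and down, at radius r is drawn at 1 + k1 r^2 times it, then the intrinsics apply), "origin" and "attitude" of the camera in the world. Camera axes: x right, y up, looking along -z (the intrinsics and any distortion apply to the point x, -y, -z); pixel columns grow to the right and rows downward; lengths in m; the calibration is good to about 2 mm. A picture is of the moment at which its call begins: read the wrist's pose just before it. camera_info takes no time and is no camera call; for the wrist camera it gives the pose at the moment of the call.
- r.close_job(): hands the job in; it is judged then, once.
The state is a dict: "time": time; "joint_positions": joint angles; "joint_vel": joint speeds; "joint_torque": joint torques, N m; "ee_pos": TCP position; "eef_rot": TCP orientation; "ft_force": force on the tool from outside, world axes, zero at the start; "torque": the same for the moment, N m; "width": finger opening in m; "grip_force": force on a finger pad.
Only numpy, scipy, OpenCV 4.12 (cv2) and the standard library are available. Lean on these libraries where they do the work, as an engineer would, in place of code of your own. Each camera call takes 0.05 s, during which the arm holds its last target. There are 200 camera calls.

## Working session

There is one attempt and no reset: what is moved stays moved. The work goes in short steps, Python scripts to look and compute and a tool call to move; the robot and the scene stay as the last step left them, time stands still between calls to the robot, and variables do not carry over. Pictures are saved under pics/ and viewed, at most 10 in all, crops included, and the job is handed in when it is done.

Besides the shell and the picture viewer there is one more tool, called after "Emit:" as name(argument=value, ...) on one line, values as JSON. arm_command: Moves the arm, as the interface text tells. Its arguments: {"type":"object","properties":{"moves":{"type":"array"},"fingers":{"type":"number"},"squeeze":{"type":"number"}},"required":["moves"]}

```bash
mkdir -p pics && cat > h.py <<'E'
import numpy as np, cv2
from bench import r
from scipy.spatial.transform import Rotation as R
def rot(a):
    a=np.array(a,float)
    return a if a.shape==(3,3) else R.from_quat(a).as_matrix()
def ray(ci,u,v):
    x=(u-ci["cx"])/ci["fx"]; y=(v-ci["cy"])/ci["fy"]; X,Y=x,y
    for _ in range(20):
        s=1+ci["k1"]*(X*X+Y*Y); X,Y=x/s,y/s
    return np.array(ci["origin"]),rot(ci["attitude"])@np.array([X,-Y,-1])
def onz(ci,u,v,z):
    o,d=ray(ci,u,v); return o+d*(z-o[2])/d[2]
def proj(ci,P):
    p=rot(ci["attitude"]).T@(np.array(P,float)-ci["origin"])
    X,Y=p[0]/-p[2],-p[1]/-p[2]; s=1+ci["k1"]*(X*X+Y*Y)
    return np.array([ci["cx"]+ci["fx"]*X*s,ci["cy"]+ci["fy"]*Y*s])
E
python3 - <<'E'
from h import *
s=r.read_state();print(s)
for n in("scene","side"):
    print(r.camera_info(n)); im=r.camera(n)
    cv2.imwrite(f"pics/{n}0.png",cv2.resize(im[:,:,::-1],(800,600),interpolation=cv2.INTER_CUBIC))
E
```

```text
{'time': 0.0, 'joint_positions': array([-1.29359518,  0.33290373, -0.06468893,  1.46095203,  0.02159273,
        1.34994458, -0.0884903 ]), 'joint_vel': array([ 4.05209918e-04,  3.44349555e-05, -2.91714435e-04,  1.96006083e-04,
       -7.34505449e-04,  1.09111679e-03, -8.81584286e-04]), 'joint_torque': array([-1.01361138e-04, -6.23279500e+01,  2.43035116e-02, -3.89862835e+01,
       -6.14277553e-02,  4.02714859e-02,  1.65510774e-04]), 'ee_pos': array([0.1844717 , 0.59672663, 0.22172893]), 'eef_rot': array([ 1.49330460e-01,  9.88787056e-01, -7.52111013e-04, -7.90115008e-05]), 'ft_force': array([-1.06221878,  0.35001288,  0.19646285]), 'torque': array([-0.01556041,  0.04309421, -0.00014001]), 'grip_force': 0.0, 'width': 0.08710254348803101}
{'fx': 353.60213325818603, 'fy': 353.60213325818603, 'cx': 254.1232936992312, 'cy': 197.1920952646363, 'k1': 0.012893351335824277, 'origin': array([ 0.03518982, -0.45802258,  0.68026924]), 'attitude': array([ 0.34085168, -0.16290237, -0.3942021 ,  0.83778736])}
{'fx': 448.21166371100446, 'fy': 448.21166371100446, 'cx': 262.59547964766466, 'cy': 187.4165478397624, 'k1': -0.1328635196940062, 'origin': array([0.34370054, 0.74059089, 0.43835791]), 'attitude': array([-0.04367319,  0.55819082,  0.82424172, -0.08450594])}
```

View pics/scene0.png

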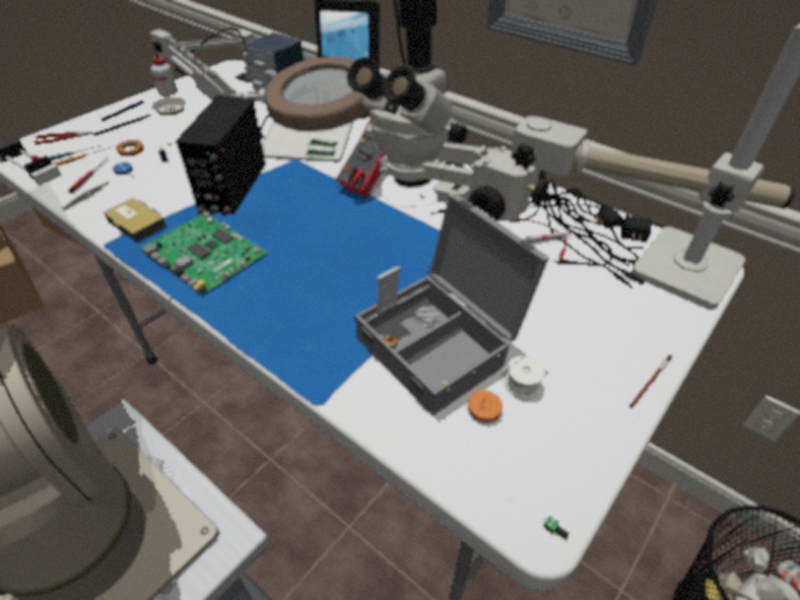

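View pics/side0.png

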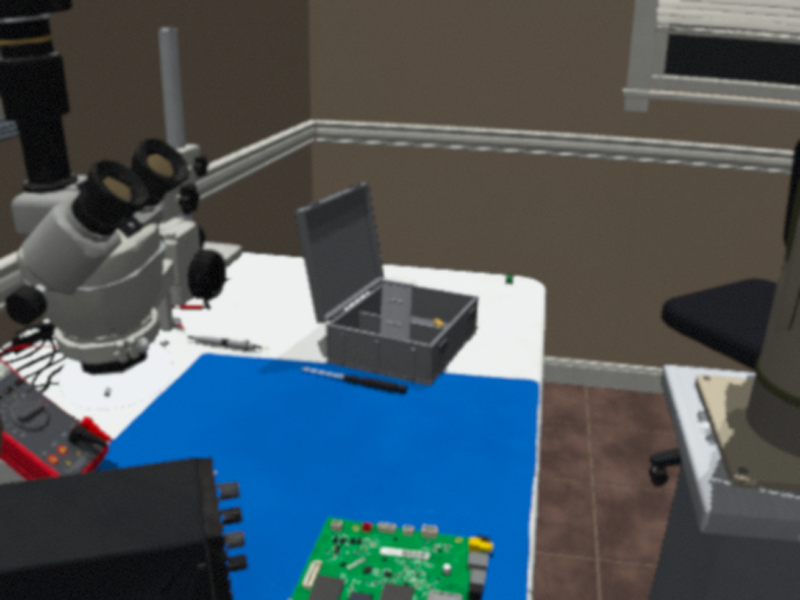

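The scene view shows the open case at about (435,330), with the flap upright at (388,288) and the cover standing at (490,260). The tin is at (485,405) and the spool at (527,373). The side view shows the case at (400,330), the cover on its left and the screwdriver at (355,380). I'll enlarge both.

```bash
python3 - <<'E'
import cv2
a=cv2.imread("pics/scene0.png")[180:430,340:570]; b=cv2.imread("pics/side0.png")[170:400,280:500]
a=cv2.resize(a,None,fx=2.4,fy=2.4,interpolation=cv2.INTER_CUBIC);b=cv2.resize(b,None,fx=2.6,fy=2.6,interpolation=cv2.INTER_CUBIC)
cv2.imwrite("pics/a.png",a);cv2.imwrite("pics/b.png",b);print(a.shape,b.shape)
E
```

```text
(600, 552, 3) (598, 572, 3)
```

View pics/a.png

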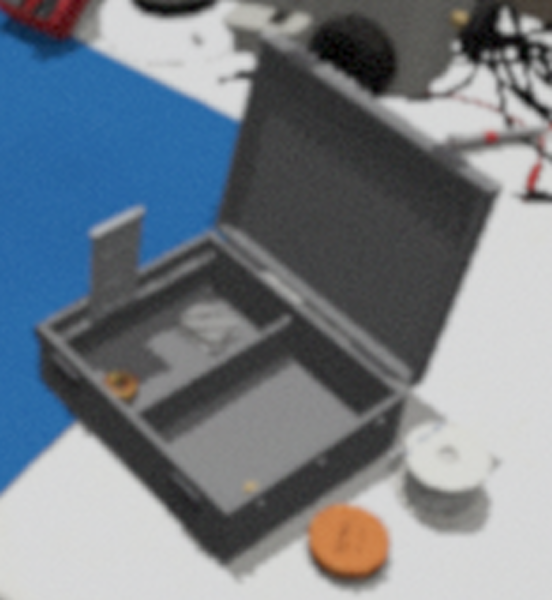

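View pics/b.png

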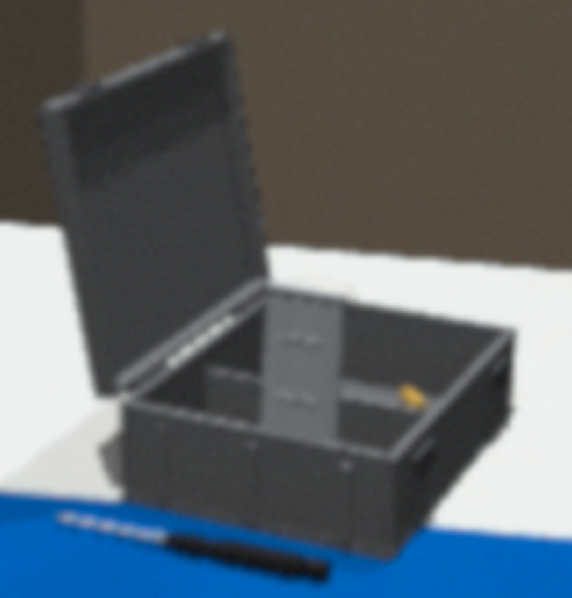

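```bash
cat > fit.py <<'E'
from h import *
from scipy.optimize import least_squares
def cov(t,along,out,y): # cover: along from hinge, out from hinge plane
    return [75.5-along*np.cos(t)+out*np.sin(t),y,56+along*np.sin(t)+out*np.cos(t)]
def flap(t,x,l): return [x,85-l*np.cos(t),46+l*np.sin(t)]
A=lambda u,v:((340+u/2.4)*.64,(180+v/2.4)*.64)
B=lambda u,v:((280+u/2.6)*.64,(170+v/2.6)*.64)
obs=[("scene",A(40,328),lambda f,c:[-75,95,56]),("scene",A(228,517),lambda f,c:[-75,-95,56]),
("scene",A(408,390),lambda f,c:[75,-95,56]),("scene",A(213,235),lambda f,c:[75,95,56]),("scene",A(235,573),lambda f,c:[-75,-95,0]),
("scene",A(497,187),lambda f,c:cov(c,152,7,-95)),("scene",A(265,38),lambda f,c:cov(c,152,7,95)),
("scene",A(92,232),lambda f,c:flap(f,-40,80)),("scene",A(143,210),lambda f,c:flap(f,0,80)),
("side",B(390,460),lambda f,c:[-75,95,56]),("side",B(125,403),lambda f,c:[75,95,56]),("side",B(515,330),lambda f,c:[-75,-95,56]),
("side",B(265,285),lambda f,c:[75,-95,56]),("side",B(395,557),lambda f,c:[-75,95,0]),("side",B(125,500),lambda f,c:[75,95,0]),
("side",B(45,105),lambda f,c:cov(c,152,7,95)),("side",B(228,36),lambda f,c:cov(c,152,7,-95))]
ci={n:r.camera_info(n) for n in("scene","side")}
def w(q,P):
    c,s=np.cos(q[2]),np.sin(q[2]);x,y,z=np.array(P)/1000
    return [q[0]+c*x-s*y,q[1]+s*x+c*y,z]
def res(q): return np.concatenate([proj(ci[n],w(q,g(q[3],q[4])))-p for n,p,g in obs])
if __name__=="__main__":
    s=least_squares(res,[.6,-.1,0,1.5,1.65],loss="soft_l1")
    q=s.x;print(q.round(4));print(res(q).reshape(-1,2).round(1).tolist())
    np.save("q.npy",q)
    for n,f,z in(("spool",A(448,455),.038),("tin",A(350,540),.018)):print(n,onz(ci["scene"],*f,z))
    for p in((65,517),(328,572)):print(onz(ci["side"],*B(*p),.006))
    for nm,P in(("flapedge",flap(q[3],-20,80)),("flaphinge",[-20,85,46]),("covedge",cov(q[4],152,14,0)),("covhinge",[75.5,0,56])):print(nm,np.round(w(q,P),4))
E
python3 fit.py
```

```text
[ 0.5079 -0.1404 -0.2092  1.514   1.756 ]
[[-0.8, -0.6], [0.7, -0.7], [1.1, 0.3], [-0.3, -1.5], [-2.6, -1.0], [0.1, -0.4], [0.0, -1.7], [-0.1, 0.9], [-0.3, -0.3], [2.0, -1.2], [-0.9, -1.1], [0.9, -2.3], [3.1, -1.4], [-0.3, 0.2], [-0.3, -0.8], [1.4, 0.3], [-0.9, -2.0]]
spool [ 0.54626178 -0.28670671  0.038     ]
tin [ 0.46868943 -0.2689834   0.018     ]
[ 0.61965256 -0.02431832  0.006     ]
[ 0.48108902 -0.00090035  0.006     ]
flapedge [ 0.505  -0.0575  0.1259]
flaphinge [ 0.506  -0.0531  0.046 ]
covedge [ 0.6226 -0.1647  0.2028]
covhinge [ 0.5818 -0.1561  0.056 ]
```

```bash
cat > st.py <<'E'
from h import *
q=np.load("q.npy");s=r.read_state();c,sn=np.cos(q[2]),np.sin(q[2]);Z=np.array([[c,sn,0],[-sn,c,0],[0,0,1]])
p=Z@(s["ee_pos"]-[q[0],q[1],0])*1000;M=Z@rot(s["eef_rot"])
print("t",s["time"],"case mm",p.round(1),"tool x,y,z in case",M.T.round(3).tolist(),"F case",(Z@s["ft_force"]).round(1),"w",s["width"],"j",s["joint_positions"].round(2))
E
python3 st.py; python3 - <<'E'
from h import *
a=r.camera_info("scene");b=r.camera_info("side")
for n,c,u,v,z in(("psu front base",a,215,213,0),("psu left base",a,190,195,0),("psu top",a,200,150,.12),("scope foot",a,410,185,0),("scope foot side",b,100,368,0),("knob",a,490,215,.05),("meter",a,360,195,0)):
    print(n,onz(c,u*.64,v*.64,z).round(3))
E
```

```text
t 0.1 case mm [-469.4  653.9  221.8] tool x,y,z in case [[-0.996, 0.091, -0.0], [0.091, 0.996, -0.001], [-0.0, -0.001, -1.0]] F case [ 0.8  0.5 -1.3] w 0.08736969258127698 j [-1.29  0.33 -0.06  1.46  0.02  1.35 -0.09]
psu front base [0.523 0.427 0.   ]
psu left base [0.529 0.52  0.   ]
psu top [0.548 0.462 0.12 ]
scope foot [0.862 0.183 0.   ]
scope foot side [0.889 0.031 0.   ]
knob [ 0.819 -0.046  0.05 ]
meter [0.763 0.241 0.   ]
```

Emit:
arm_command(moves=[0, 0, 0, -5.2, -2.25, -2.65, 0.1, 0, -2.25, -2.65, 0.1, 0, -2.25, -2.65, 0.1, 0, -2.25, -2.65, 0.1, 0, -2.25, -2.65, 0.1, 0, -2.25, -2.65, 0.1, 0, -2.25, -2.65, 0.1, 0, -2.25, -2.65, 0.1, 0, -2.25, -2.65, 0.1, 0, -2.25, -2.65, 0.1, 0, -2.25, -2.65, 0.1, 0], fingers=0)

```text
time: 1.1
ee_pos: [0.3665, 0.2589, 0.2114]
eef_rot: [0.104, 0.995, 0.0, -0.0]
ft_force: [0.9, 0.7, 0.5]
width: 0.015
grip_force: 0.0
```

Emit:
arm_command(moves=[-2.25, -2.65, 0.1, 0, -2.25, -2.65, 0.1, 0, -2.25, -2.65, 0.1, 0, -2.25, -2.65, 0.1, 0, -2.25, -2.65, 0.1, 0, -2.25, -2.65, 0.1, 0, -2.25, -2.65, 0.1, 0, -2.25, -2.65, 0.1, 0, -2.25, -2.65, 0.1, 0, 0, 0, 0, 0, 0, 0, 0, 0])

```text
time: 2.02
ee_pos: [0.5149, -0.0166, 0.2021]
eef_rot: [0.106, 0.994, -0.0, -0.0]
ft_force: [-0.7, 0.7, 0.6]
width: 0.0003
grip_force: 0.0
```

```bash
python3 st.py; python3 - <<'E'
from h import *
a=cv2.cvtColor(r.camera("scene"),4)[90:290,170:390];b=cv2.cvtColor(r.camera("side"),4)[60:260,150:370]
cv2.imwrite("pics/c.png",cv2.resize(np.hstack([a,b]),(792,360),interpolation=cv2.INTER_CUBIC))
E
```

```text
t 2.0167 case mm [-18.9 122.5 202.1] tool x,y,z in case [[-1.0, 0.004, 0.001], [0.004, 1.0, -0.001], [-0.001, -0.001, -1.0]] F case [-0.8  0.5  0.6] w 0.0003109479816779758 j [-0.57  0.1   0.55  1.8  -0.05  1.26  1.35]
```

View pics/c.png

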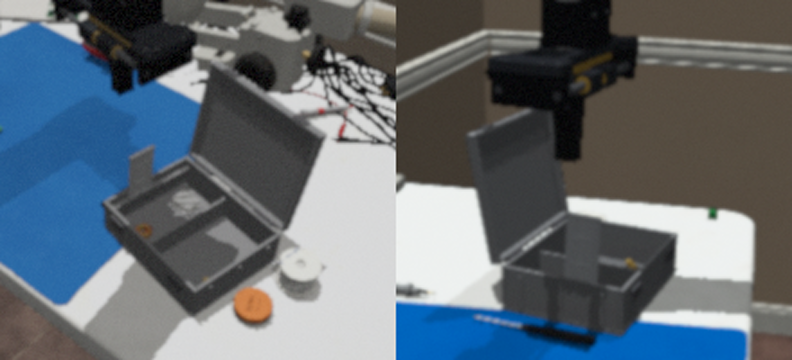

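Emit:
arm_command(moves=[0, 0, 2.4, 0, 0, 0, 2.4, 0, 0, 0, 2.4, 0, 0, 0, 2.4, 0, 0, 0, 0, 0])

```text
time: 2.53
ee_pos: [0.5117, -0.0131, 0.1026]
eef_rot: [0.103, 0.995, -0.001, -0.003]
ft_force: [-1.4, 1.3, -1.2]
width: 0.0005
grip_force: 0.0
```

Emit:
arm_command(moves=[0, -1.05, 0, 0, 0, -1.05, 0, 0, 0, -1.1, 0.18, 0, 0, -1.1, 0.18, 0, 0, -0.8, 0.42, 0, 0, -0.8, 0.42, 0, 0, -0.63, 0.64, 0, 0, -0.63, 0.64, 0, 0, -0.41, 0.8, 0, 0, -0.41, 0.8, 0])

```text
time: 3.37
ee_pos: [0.498, -0.0932, 0.0648]
eef_rot: [0.104, 0.995, -0.0, -0.0]
ft_force: [0.4, 1.6, 0.2]
width: 0.0004
grip_force: 0.6
```

```bash
python3 st.py; python3 - <<'E'
from h import *
a=cv2.cvtColor(r.camera("scene"),4)[90:290,170:390];b=cv2.cvtColor(r.camera("side"),4)[60:260,150:370]
cv2.imwrite("pics/d.png",cv2.resize(np.hstack([a,b]),(792,360),interpolation=cv2.INTER_CUBIC))
E
```

```text
t 3.3667 case mm [-19.5  44.1  64.8] tool x,y,z in case [[-1.0, -0.0, 0.0], [-0.0, 1.0, -0.0], [-0.0, -0.0, -1.0]] F case [0.  1.7 0.2] w 0.00036529807561029755 j [-0.43  0.25  0.58  1.97 -0.17  0.96  1.6 ]
```

View pics/d.png

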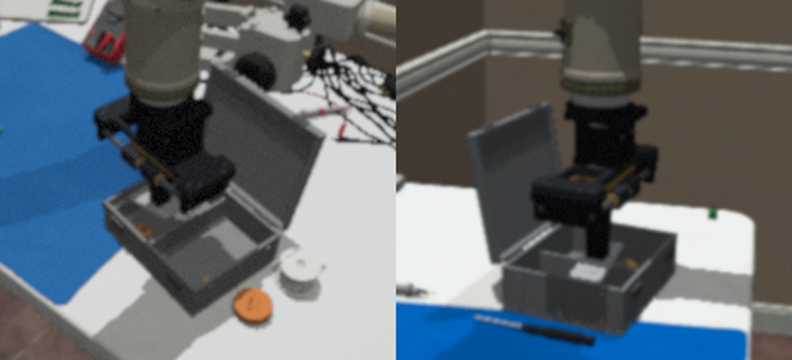

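The flap is following the fingers down and now lies low beneath them, lit at (587,270). I'll finish pressing.

Emit:
arm_command(moves=[0, -0.15, 0.6, 0, 0, -0.15, 0.6, 0, 0, 0, 0.4, 0, 0, 0, 0.1, 0, 0, 0, 0, 0, 0, 0, 0, 0])

```text
time: 3.97
ee_pos: [0.4976, -0.0955, 0.0487]
eef_rot: [0.104, 0.995, 0.0, -0.0]
ft_force: [-0.3, -0.4, 0.2]
width: 0.0009
grip_force: 0.0
```

```bash
python3 st.py
```

```text
t 3.9667 case mm [-19.4  41.7  48.7] tool x,y,z in case [[-1.0, -0.0, 0.0], [-0.0, 1.0, 0.0], [-0.0, 0.0, -1.0]] F case [-0.2 -0.4  0.2] w 0.0008887867845096208 j [-0.41  0.28  0.58  1.98 -0.19  0.93  1.62]
```

Not in firm contact yet, so I'll press a little further.

Emit:
arm_command(moves=[0, 0, 0.1, 0, 0, 0, 0.1, 0, 0, 0, 0.1, 0, 0, 0, 0, 0, 0, 0, 0, 0])

```text
time: 4.38
ee_pos: [0.498, -0.0956, 0.0471]
eef_rot: [0.104, 0.995, 0.001, 0.0]
ft_force: [-6.9, 1.1, 19.8]
width: 0.0005
grip_force: 9.5
```

```bash
python3 st.py
```

```text
t 4.3833 case mm [-18.9  41.7  47.1] tool x,y,z in case [[-1.0, 0.0, -0.001], [0.0, 1.0, 0.001], [0.001, 0.001, -1.0]] F case [-7.  -0.3 19.8] w 0.000480663641996609 j [-0.41  0.28  0.58  1.99 -0.19  0.93  1.63]
```

Emit:
arm_command(moves=[0, 0, -3.2, 0, 0, 0, -3.2, 0, 0, 0, -3.2, 0, 0, 0, -3.2, 0, 0, 0, -3.2, 0, 0, 0, -3.3, 0, 0, 0, 0, 0])

```text
time: 4.97
ee_pos: [0.5002, -0.0962, 0.2449]
eef_rot: [0.104, 0.995, 0.001, 0.004]
ft_force: [0.8, -0.3, 0.2]
width: 0.0003
grip_force: 0.0
```

Emit:
arm_command(moves=[-2.8, -0.7, 0, 0, -2.8, -0.7, 0, 0, -2.8, -0.7, 0, 0, -2.8, -0.7, 0, 0, -2.8, -0.7, 0, 0, -2.8, -0.7, 0, 0, 0, 0, 0, 0])

```text
time: 5.55
ee_pos: [0.6557, -0.1732, 0.2358]
eef_rot: [0.104, 0.995, -0.001, -0.001]
ft_force: [0.4, -0.2, 0.5]
width: 0.0007
grip_force: 0.0
```

```bash
python3 st.py; python3 - <<'E'
from h import *
a=cv2.cvtColor(r.camera("scene"),4)[90:290,170:390];b=cv2.cvtColor(r.camera("side"),4)[60:260,150:370]
cv2.imwrite("pics/e.png",cv2.resize(np.hstack([a,b]),(792,360),interpolation=cv2.INTER_CUBIC))
E
```

```text
t 5.55 case mm [151.4  -1.4 235.8] tool x,y,z in case [[-1.0, 0.0, 0.002], [0.0, 1.0, -0.002], [-0.002, -0.002, -1.0]] F case [ 0.4 -0.1  0.5] w 0.0006987679508316001 j [-0.25  0.5   0.65  1.31 -0.3   1.43  1.75]
```

View pics/e.png

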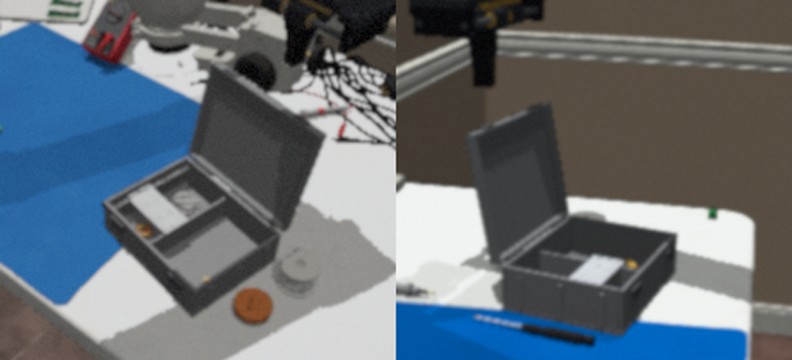

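The flap lies flat and pale across the left compartment at (163,208), and the fingers are behind the cover. I'll descend and push the cover.

Emit:
arm_command(moves=[0, 0, 2.1, 0, 0, 0, 2.1, 0, 0, 0, 2.0, 0, 0, 0, 0, 0])

```text
time: 5.98
ee_pos: [0.6509, -0.1701, 0.1732]
eef_rot: [0.104, 0.995, 0.001, -0.003]
ft_force: [-0.6, 0.9, -0.5]
width: 0.001
grip_force: 0.0
```

Emit:
arm_command(moves=[1.75, 0, 0, 0, 1.75, 0, 0, 0, 1.75, 0, 0, 0, 1.6, 0, 0.03, 0, 1.6, 0, 0.03, 0, 1.7, 0, 0.53, 0, 1.7, 0, 0.53, 0, 1.47, 0, 1.0, 0, 1.47, 0, 1.0, 0])

```text
time: 6.73
ee_pos: [0.5084, -0.1405, 0.1471]
eef_rot: [0.104, 0.995, 0.001, 0.002]
ft_force: [1.5, -0.4, 0.1]
width: 0.0006
grip_force: 0.5
```

```bash
python3 st.py; python3 - <<'E'
from h import *
a=cv2.cvtColor(r.camera("scene"),4)[90:290,170:390];b=cv2.cvtColor(r.camera("side"),4)[60:260,150:370]
cv2.imwrite("pics/f.png",cv2.resize(np.hstack([a,b]),(792,360),interpolation=cv2.INTER_CUBIC))
E
```

```text
t 6.7333 case mm [ 5.000e-01 -1.000e-01  1.471e+02] tool x,y,z in case [[-1.0, -0.001, -0.003], [-0.001, 1.0, 0.002], [0.003, 0.002, -1.0]] F case [ 1.5 -0.1  0.1] w 0.0006215966730152482 j [-0.42  0.19  0.67  1.85 -0.13  1.14  1.66]
```

View pics/f.png

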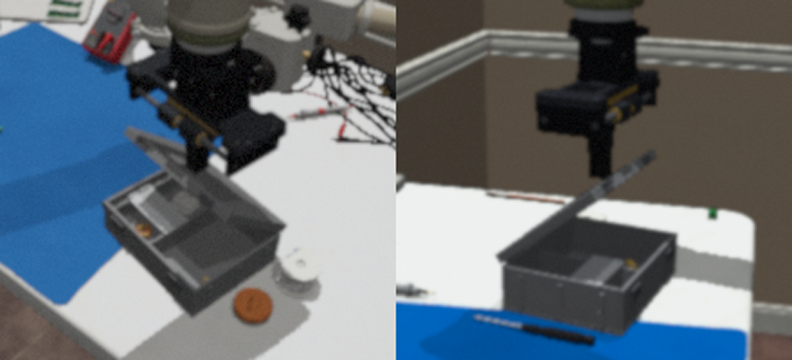

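The cover is about 0.7 rad open and following. The flap is still down.

Emit:
arm_command(moves=[0.9, 0, 1.5, 0, 0.9, 0, 1.5, 0, 0.5, 0, 1.1, 0, 0.5, 0, 1.1, 0, 0.25, 0, 1.0, 0, 0.25, 0, 0.9, 0, 0, 0, 0.2, 0, 0, 0, 0, 0, 0, 0, 0, 0])

```text
time: 7.58
ee_pos: [0.4768, -0.1343, 0.0729]
eef_rot: [0.104, 0.995, -0.0, 0.0]
ft_force: [0.4, 0.2, -1.0]
width: 0.0005
grip_force: 0.0
```

```bash
python3 st.py
```

```text
t 7.5833 case mm [-31.7  -0.5  72.9] tool x,y,z in case [[-1.0, -0.0, -0.0], [-0.0, 1.0, -0.0], [0.0, -0.0, -1.0]] F case [ 0.3  0.3 -1. ] w 0.00046587358307925714 j [-0.41  0.22  0.66  2.   -0.16  0.98  1.69]
```

Emit:
arm_command(moves=[0, 0, 0.15, 0, 0, 0, 0.15, 0, 0, 0, 0.1, 0, 0, 0, 0, 0, 0, 0, 0, 0])

```text
time: 8.0
ee_pos: [0.4768, -0.1342, 0.0695]
eef_rot: [0.104, 0.995, 0.0, 0.0]
ft_force: [-3.3, 0.6, 11.5]
width: 0.0009
grip_force: 5.7
```

```bash
python3 st.py
```

```text
t 8.0 case mm [-31.7  -0.4  69.5] tool x,y,z in case [[-1.0, 0.0, -0.001], [0.0, 1.0, 0.001], [0.001, 0.001, -1.0]] F case [-3.4 -0.1 11.5] w 0.0009047698770042688 j [-0.41  0.22  0.65  2.   -0.17  0.97  1.69]
```

Emit:
arm_command(moves=[0, 0, 0.1, 0, 0, 0, 0, 0, 0, 0, 0, 0, 0, 0, 0, 0])

```text
time: 8.33
ee_pos: [0.4768, -0.1342, 0.0692]
eef_rot: [0.104, 0.995, 0.001, 0.0]
ft_force: [-9.2, 1.9, 24.8]
width: 0.0001
grip_force: 12.1
```

Emit:
arm_command(moves=[0, 0, -1.0, 0, 0, 0, -3, 0, 0, 0, -3, 0, 0, 0, -3, 0, 0, 0, -3, 0, 0, 0, 0, 0, 0, 0, 0, 0])

```text
time: 8.92
ee_pos: [0.4773, -0.1342, 0.1991]
eef_rot: [0.104, 0.995, 0.0, 0.002]
ft_force: [-0.8, -0.4, -0.1]
width: 0.0003
grip_force: 0.0
```

```bash
python3 st.py; python3 - <<'E'
from h import *
a=cv2.cvtColor(r.camera("scene"),4)[90:290,170:390];b=cv2.cvtColor(r.camera("side"),4)[60:260,150:370]
cv2.imwrite("pics/g.png",cv2.resize(np.hstack([a,b]),(792,360),interpolation=cv2.INTER_CUBIC))
E
```

```text
t 8.9167 case mm [-31.2  -0.3 199.1] tool x,y,z in case [[-1.0, -0.0, -0.003], [-0.0, 1.0, 0.001], [0.003, 0.001, -1.0]] F case [-0.7 -0.6 -0.1] w 0.00030078282825904835 j [-0.46  0.04  0.67  1.86 -0.03  1.24  1.58]
```

View pics/g.png

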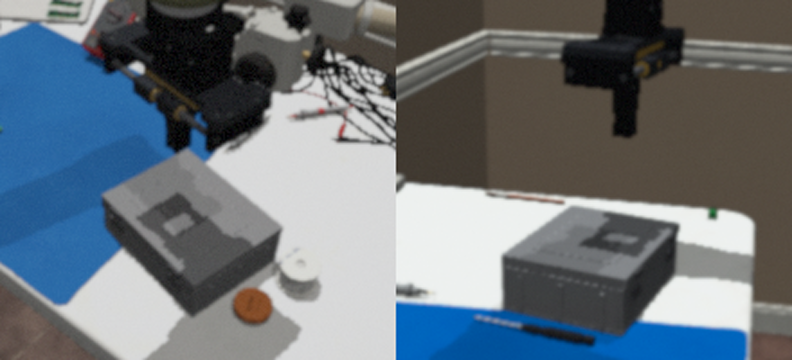

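The cover sits shut on the rim. The case, spool, tin and screwdriver haven't moved, and the fingers are clear.

```bash
python3 -c "
from bench import r
print(r.close_job())"
```

```text
the job is handed in; nothing more can be done
None
```

I folded the flap flat, then pushed the cover shut on the rim, and handed the job in at about 9 s of the 61 s; the last pictures show nothing else moved, but the hand-in returned no verdict.

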